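Proof-pull the glued test studs and clear the plate

ROBOT

A 6-joint arm with a two-finger parallel gripper is mounted at the origin on a cart in front of the work surface, level with it; the furniture and walls round the work are solid. World frame = base frame: x ahead of the robot, y to its left, z up, the work surface at z = 0. Lengths are in m, angles in rad, forces in N, time in s.
With the tool pointing down it reaches from about 0.275 to 0.85 m from the base axis. Payload 5.2 kg.
Tool frame: the origin (TCP) lies between the finger pads; the fingertips stand 8 mm ahead of it and the grasp point (between the pads) lies 11 mm behind it; z points along the fingers, y is the line along which they close (so a half turn about z gives the same grasp; the last joint's range is limited). The gripper opens to 85 mm and grips with 20 to 120 N. Pads are 22 mm wide; open, the fingers measure 114 mm over their backs; the gripper's body (76 mm by 85 mm) begins 54 mm behind the grasp point. The pads swing forward as they close: fully open they stand 13 mm farther back than shut.
Start: joints at [1.112, 0.259, 1.535, -0, 1.348, -0.203], TCP at [0.139, 0.532, 0.218] pointing down, gripper open.
Joint ranges: [-3.14, 3.14], [-0.91, 2.08], [0.19, 2.58], [-1.22, 4.36], [0.22, 2.71], [-3.12, 3.12]. Speed limits (rad/s): [2.57, 2.57, 3.14, 3.14, 3.14, 3.14].

INTERFACE

Orientations are given as a unit quaternion [x, y, z, w].
In Python, from cell import get_state, vision, robot, finder gives the robot as it stands.
- The arm moves only by the tool play_rows, never from a script. Its argument "moves" is a list that holds one entry, the list of rows, each a list of 4 numbers: the shift along the world's x, y, z in mm, then the turn about the world's z in degrees. A call has 1 to 5 rows; each row is the pose to reach, as a shift and turn from the pose commanded when the call began; what a row does not reach only later rows make up. A row lasts 1/8 s, in which the tool goes at most 62.5 mm and 10.7 degrees, less where a joint would pass 70% of its speed; a pose out of reach is approached as far as the arm can. A call with a gripper value outside its range is refused whole. "gripper" is the finger opening in mm, from 0 to 85.4, set as the call begins (left out, the last holds). The fingers move at their own pace and stop on an object; "squeeze" is the grip in N (left out, the last holds). Time passes only in rows, so rows that repeat a pose let the fingers close. It gives the time, the measured TCP pose, the force, the opening and the grip force at its end, in the units of the state.
- get_state(): the state, without advancing time (a new reading comes with each control period).
- vision.get_image(name): name is "scene" or "top" or "wrist"; returns (picture, depth): 420x560x3 uint8, red, green, blue; 420x560 float32, m along the optical axis (not along the pixel's ray), 0 where there is no reading.
- vision.camera_params(name): a dict with "vfov" (degrees; the focal length in pixels is half the picture's height over the tangent of half this angle, whatever the lens; pixels are square), "cx", "cy" (the principal point, pixels), "cam_to_world" (4x4, takes a point from camera to world coordinates); the wrist camera has in their place "tool_from_camera" (4x4, takes a point from camera to tool coordinates, whose origin is the TCP and whose axes are the flange's). Camera axes: x right, y down, z forward; pixel columns grow to the right and rows downward; lengths in m; the calibration is good to about 2 mm. A picture is of the moment at which its call begins: read the wrist's pose just before it. camera_params takes no time and is no camera call.
- robot.job_done(): hands the job in; it is judged then, once.
Trained networks look in the newest picture that a camera, given by its name, has taken for a name from the list of things; names that differ only in an ending like _2 or _b are one class to them, and where a whole thing is asked for, a point or a joint stands for the part that bears it (a point fixed in the world has none). Each returns a list of dicts, best first, with "conf" (0 to 1); they miss things now and then, are a little off and sometimes report something else, mostly with a low value. They report only what shows in the picture. A call takes as long as a camera call. They do not tell look-alikes from the thing itself.
- finder.recognise(camera, target): "point" ([x, y, z] in m, in the coordinates of the camera as it stood for that picture, good to about 4 mm: the middle of the surface that is visible of it).
- finder.pinpoint(camera, target): "point" ([x, y, z] in m, in the coordinates of the camera as it stood for that picture, good to about 4 mm: a listed point, or the origin of a listed thing).
The state is a dict: "t": time; "q": joint angles; "joint_velocities": joint speeds; "tau": joint torques, N m; "ee_pos": TCP position; "tool_rot": TCP orientation; "force": force on the tool from outside, world axes, zero at the start; "ft_torque": the same for the moment, N m; "gripper_width": finger opening in m; "grip_force": force on a finger pad.
Only numpy, scipy, OpenCV 4.12 (cv2) and the standard library are available. Lean on these libraries where they do the work, as an engineer would, in place of code of your own. Each camera call takes 0.05 s, during which the arm holds its last target. There are 200 camera calls.

TASK

Prove the glue joints on the test plate: working along the row of studs from left to right, pull each one straight up with about 15 N and hold the pull for a second (never more than about 20 N), and put any stud that comes away in the white dish. When all have been tried, take the scraper block and scrape every chip of dried glue off the plate's rear edge into the gutter, using the scraper and not your fingers; then, to wet the cleared plate with cleaner, press the spray's nozzle cap fully down and let it spring up. Finish with the scraper standing upright on the cutting board again, and do not disturb the beaker, vial and peeler.

Things in the scene. Friction and masses are not known exactly. Their poses are not given: they have to be found in the camera images.
- plate: dark steel plate on a low grey bench, fixed: top 165 mm deep (x) by 250 mm wide (y), 32 mm above the worktop; studs in a row near its front, 50 mm apart, one place maybe empty. Origin under the plate's centre at worktop level, x away from the robot, y left. Along its rear edge (x = +82.5 mm) runs an open gutter 46 mm deep, 250 mm wide, floor 4 mm and walls 24 mm above the worktop
- top_a (a point): test stud, one of four or five alike in a row near the plate's front edge: upright on the plate, 44.5 mm tall: metal grip 22 mm in diameter, 33 mm tall, on a rubber neck and a 28 mm square foot. Point: centre of the grip's top, z up. If the glue holds, it stretches 0.4 mm per N when pulled up (tears soon after 23 N) and springs back; if not, it lifts off (70 g); absent: None
- top_b (a point): test stud, one of four or five alike in a row near the plate's front edge: upright on the plate, 44.5 mm tall: metal grip 22 mm in diameter, 33 mm tall, on a rubber neck and a 28 mm square foot. Point: centre of the grip's top, z up. If the glue holds, it stretches 0.4 mm per N when pulled up (tears soon after 23 N) and springs back; if not, it lifts off (70 g); absent: None
- top_c (a point): test stud, one of four or five alike in a row near the plate's front edge: upright on the plate, 44.5 mm tall: metal grip 22 mm in diameter, 33 mm tall, on a rubber neck and a 28 mm square foot. Point: centre of the grip's top, z up. If the glue holds, it stretches 0.4 mm per N when pulled up (tears soon after 23 N) and springs back; if not, it lifts off (70 g); absent: None
- top_d (a point): test stud, one of four or five alike in a row near the plate's front edge: upright on the plate, 44.5 mm tall: metal grip 22 mm in diameter, 33 mm tall, on a rubber neck and a 28 mm square foot. Point: centre of the grip's top, z up. If the glue holds, it stretches 0.4 mm per N when pulled up (tears soon after 23 N) and springs back; if not, it lifts off (70 g); absent: None
- top_e (a point): test stud, one of four or five alike in a row near the plate's front edge: upright on the plate, 44.5 mm tall: metal grip 22 mm in diameter, 33 mm tall, on a rubber neck and a 28 mm square foot. Point: centre of the grip's top, z up. If the glue holds, it stretches 0.4 mm per N when pulled up (tears soon after 23 N) and springs back; if not, it lifts off (70 g); absent: None
- chip_1: off-white flake of dried glue about 15 x 13 mm and 5 mm thick, lying on the rear part of the plate (15 to 45 mm before its rear edge). Origin at its underside's centre. From three to five of the five are there; an absent one reads None
- chip_2: off-white flake of dried glue about 15 x 13 mm and 5 mm thick, lying on the rear part of the plate (15 to 45 mm before its rear edge). Origin at its underside's centre. From three to five of the five are there; an absent one reads None
- chip_3: off-white flake of dried glue about 15 x 13 mm and 5 mm thick, lying on the rear part of the plate (15 to 45 mm before its rear edge). Origin at its underside's centre. From three to five of the five are there; an absent one reads None
- chip_4: off-white flake of dried glue about 15 x 13 mm and 5 mm thick, lying on the rear part of the plate (15 to 45 mm before its rear edge). Origin at its underside's centre. From three to five of the five are there; an absent one reads None
- chip_5: off-white flake of dried glue about 15 x 13 mm and 5 mm thick, lying on the rear part of the plate (15 to 45 mm before its rear edge). Origin at its underside's centre. From three to five of the five are there; an absent one reads None
- scraper: black scraper block with a steel blade, 140 g, standing loose on the board: base 44 mm deep (x) by 80 mm wide (y) by 16 mm tall, blade along its -x side, flush with its underside and 22 mm from its middle; on top a grip rib 20 mm thick (x), 62 mm long (y), from 16 to 48 mm above the underside. Origin at the centre of its underside, z up
- board: light grey plastic cutting board, 160 mm (x) by 230 mm (y) and 9 mm thick, fixed, to the left of the plate, long side away from the robot. Origin at the centre of its underside
- dish: white porcelain dish, fixed, 138 mm across its rim, 34 mm tall, walls 4 mm, flat floor 5 mm thick and 115 mm across, to the far right of the plate. Origin at the centre of its underside
- spray: white spray bottle of cleaner, 59 mm in diameter, clamped in an 80 mm square grey foot, fixed, right of the plate, its nozzle towards the plate. Origin at the centre of the foot's underside
- nozzle_top (a point): centre of the top of the spray's round nozzle cap, 25 mm in diameter, 165 mm above the worktop when up
- nozzle (a joint): travel of the sprung nozzle cap in m: 0 up, 0.008 fully down; takes about 7 N to press fully
- beaker: empty glass beaker, 78 mm across and 94 mm tall, behind the spray; bystander. Origin at the centre of its base
- vial: small glass vial, 19 mm in diameter and 56 mm tall, behind the dish; bystander. Origin at the centre of its base
- peeler: black vegetable peeler 228 mm long lying behind the plate; bystander. Origin at the centre of its underside
Not all that is in view belongs to the job. What is shaped like the part that bears top_d but green or yellow is not meant.

How it is judged:
By the outcome, as a careful person would: the job done as asked, in the order asked, and still so for the second after the job is handed in, with the robot touching nothing.
Of stud_b, stud_d only 1 to 2 are there at a start; the rules pass over those that are not, and their reading is None.
Of chip_1, chip_2, chip_3, chip_4, chip_5 only 3 to 5 are there at a start; the rules pass over those that are not, and their reading is None.
At some moment in a run one of scraper may be knocked a few centimetres aside while the robot is not near it.
Once in a run the grip may slacken for a moment while it holds something.
It also fails if it takes over 210 s, if anything falls off the work surface, if the arm or the gripper's body presses on something with over 40 N, if the wrist force passes 120 N, or if a joint passes its speed limit or range.

## Working session

There is one attempt and no reset: what is moved stays moved. The work goes in short steps, Python scripts to look and compute and a tool call to move; the robot and the scene stay as the last step left them, time stands still between calls to the robot, and variables do not carry over. Pictures are saved under pics/ and viewed, at most 14 in all, crops included, and the job is handed in when it is done.

Besides the shell and the picture viewer there is one more tool, called as name(argument=value, ...), one argument or row to a line, values as JSON. play_rows: Moves the arm, as the interface text tells. Its arguments: {"type":"object","properties":{"moves":{"type":"array","items":{"type":"array","items":{"type":"array","items":{"type":"number"}}}},"gripper":{"type":"number"},"squeeze":{"type":"number"}},"required":["moves"]}

```bash
ls; mkdir -p pics
cat > h.py <<'E'
import numpy as np, cv2
from cell import get_state, vision, robot, finder
from scipy.spatial.transform import Rotation as R
def T(cam):
    p=vision.camera_params(cam)
    if 'cam_to_world' in p: return np.array(p['cam_to_world'])
    s=get_state(); M=np.eye(4); M[:3,:3]=R.from_quat(s['tool_rot']).as_matrix(); M[:3,3]=s['ee_pos']
    return M@np.array(p['tool_from_camera'])
def shot(cam,name=None):
    M=T(cam); im,d=vision.get_image(cam)
    if name: cv2.imwrite('pics/'+name,im[:,:,::-1])
    return im,d,M
def cloud(cam,d,M):
    p=vision.camera_params(cam); f=210/np.tan(np.radians(p['vfov']/2))
    v,u=np.mgrid[:420,:560]
    P=np.stack([(u-p['cx'])/f*d,(v-p['cy'])/f*d,d],-1)
    return P@M[:3,:3].T+M[:3,3]
def find(cam,M,t,pin=True,n=6,c=.25):
    r=(finder.pinpoint if pin else finder.recognise)(cam,t)
    return [(round(x['conf'],2),*np.round((M[:3,:3]@np.array(x['point'])+M[:3,3])*1000,0)) for x in r[:n] if x['conf']>c]
E
python3 - <<'E'
from h import *
print(get_state())
for c in ('top','scene'):
    im,d,M=shot(c,c+'0.png'); print(c,M.round(3).tolist())
    for t in ['plate','top_a','chip_1','scraper','board','dish','spray','nozzle_top','beaker','vial','peeler']:
        print(t,find(c,M,t))
E
```

```text
pics
{'t': 0.0, 'q': array([ 1.11220945e+00,  2.59355007e-01,  1.53612151e+00,  3.75345342e-05,
        1.34798846e+00, -2.02801112e-01]), 'joint_velocities': array([-4.03322415e-04,  5.77907749e-05, -1.13164362e-03,  1.06015428e-03,
        6.15107682e-05,  5.65506705e-04]), 'tau': array([-3.47355082e-03, -4.46044922e+01, -2.90555835e+01, -7.43437759e-04,
        1.21862255e-02, -2.41619972e-05]), 'ee_pos': array([0.13886279, 0.53159854, 0.21695283]), 'tool_rot': array([ 1.27548593e-01,  9.91831881e-01, -8.79495695e-04, -3.21279066e-04]), 'force': array([ 0.57688251, -0.09756806, -0.66184856]), 'ft_torque': array([-0.03435029, -0.020936  ,  0.05754916]), 'grip_force': 0.0, 'gripper_width': 0.08536055584233768}
top [[-0.017, -0.982, 0.189, 0.296], [-1.0, 0.017, -0.0, -0.011], [-0.003, -0.188, -0.982, 1.513], [0.0, 0.0, 0.0, 1.0]]
plate [(0.85, np.float64(487.0), np.float64(57.0), np.float64(-0.0)), (0.34, np.float64(716.0), np.float64(41.0), np.float64(-1.0))]
top_a [(0.68, np.float64(427.0), np.float64(13.0), np.float64(75.0)), (0.64, np.float64(378.0), np.float64(-166.0), np.float6
[... 2020 characters left out ...]
np.float64(77.0))]
spray [(0.88, np.float64(478.0), np.float64(-155.0), np.float64(2.0)), (0.42, np.float64(428.0), np.float64(54.0), np.float64(78.0)), (0.41, np.float64(420.0), np.float64(-392.0), np.float64(3.0)), (0.27, np.float64(719.0), np.float64(45.0), np.float64(-4.0))]
nozzle_top [(0.62, np.float64(474.0), np.float64(-157.0), np.float64(-1.0)), (0.56, np.float64(475.0), np.float64(-155.0), np.float64(168.0))]
beaker [(0.82, np.float64(637.0), np.float64(-231.0), np.float64(0.0))]
vial [(0.51, np.float64(585.0), np.float64(-359.0), np.float64(-0.0)), (0.45, np.float64(479.0), np.float64(-159.0), np.float64(-0.0))]
peeler [(0.86, np.float64(714.0), np.float64(40.0), np.float64(0.0))]
```

View pics/top0.png

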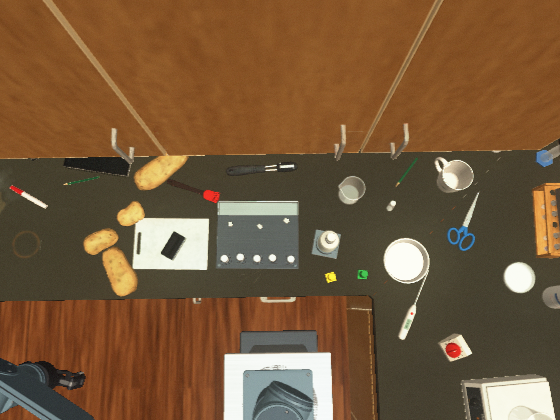

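View pics/scene0.png

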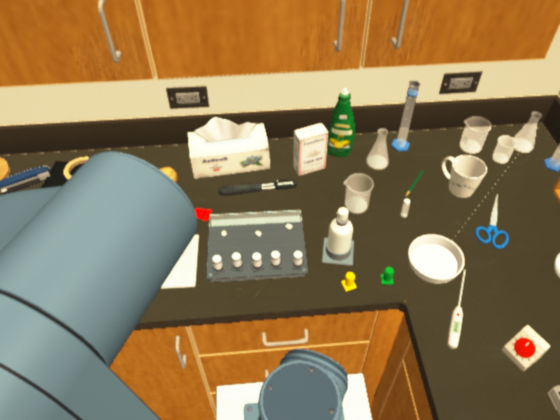

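The top view shows five white-capped studs at row 258 (columns 224–291), three chips at (230,223), (260,226) and (286,220), and the scraper rotated on the board at (173,245). The yellow and green studs at (331,277) and (363,274) are decoys. The dish is at (406,260).

```bash
python3 - <<'E'
from h import *
for c in ('top','scene'):
    im,d,M=shot(c); P=cloud(c,d,M); 
    X,Y,Z=P[...,0],P[...,1],P[...,2]
    def comps(m,amin=4):
        n,l,s,ce=cv2.connectedComponentsWithStats(m.astype(np.uint8))
        for i in range(1,n):
            if s[i,4]>=amin:
                q=P[l==i]*1000; print('  n',s[i,4],'med',np.median(q,0).round(1),'min',q.min(0).round(0),'max',q.max(0).round(0))
    ok=(d>0)
    print(c,'studs'); comps(ok&(X>.38)&(X<.47)&(Y>-.07)&(Y<.19)&(Z>.068)&(Z<.085))
    print('plate'); comps(ok&(abs(Z-.032)<.005)&(X>.38)&(X<.6)&(Y>-.1)&(Y<.21),200)
    print('chips'); g=im.astype(int).min(-1)>130; comps(ok&g&(X>.49)&(X<.565)&(Y>-.065)&(Y<.18)&(Z>.025)&(Z<.05),2)
    print('rib'); comps(ok&(X>.38)&(X<.6)&(Y>.21)&(Y<.46)&(Z>.045)&(Z<.07),10)
    m=ok&(X>.38)&(X<.6)&(Y>.21)&(Y<.46)&(Z>.045)&(Z<.07)
    if m.sum()>5: print(cv2.minAreaRect((P[m][:,:2]*1000).astype(np.float32)))
    m=ok&(X>.38)&(X<.6)&(Y>.22)&(Y<.43)&(im.max(-1)<80)&(Z>.015)
    if m.sum()>5: print(cv2.minAreaRect((P[m][:,:2]*1000).astype(np.float32)))
    print('nozzle'); comps(ok&(X>.4)&(X<.55)&(Y>-.22)&(Y<-.09)&(Z>.157)&(Z<.175),3)
    print('dishrim'); comps(ok&(X>.3)&(X<.53)&(Y>-.5)&(Y<-.3)&(Z>.028)&(Z<.045),20)
E
python3 - <<'E'
import cv2
i=cv2.imread('pics/top0.png')[190:290,125:345]
cv2.imwrite('pics/topcrop.png',cv2.resize(i,None,fx=3.6,fy=3.6,interpolation=cv2.INTER_CUBIC))
E
```

```text
top studs
  n 42 med [431.2 103.6  75.5] min [422.  95.  70.] max [443. 113.  85.]
  n 44 med [428.6 150.7  76.4] min [420. 141.  69.] max [438. 161.  82.]
  n 44 med [427.1  53.7  75.9] min [418.  45.  71.] max [436.  66.  83.]
  n 45 med [428.7   9.4  75.4] min [418.   0.  69.] max [438.  18.  84.]
  n 47 med [423.  -46.3  75.3] min [414. -55.  72.] max [435. -35.  82.]
plate
  n 3525 med [487.9  55.6  32.1] min [399. -72.  27.] max [566. 181.  37.]
chips
  n 22 med [545.4 -34.5  36.5] min [539. -44.  30.] max [552. -25.  42.]
  n 17 med [537.2 137.6  36.2] min [533. 131.  29.] max [544. 144.  42.]
  n 20 med [528.8  48.4  36.3] min [522.  39.  27.] max [536.  55.  45.]
rib
  n 141 med [474.8 312.4  56.2] min [446. 292.  46.] max [503. 334.  64.]
  n 168 med [399.9 448.   55. ] min [382. 422.  45.] max [446. 460.  68.]
((469.0552062988281, 418.23114013671875), (186.37258911132812, 189.9839324951172), 55.267616271972656)
((476.1506652832031, 315.4430236816406), (39.27284622192383, 76.6387710571289), 59.116085052490234)
nozzle
  n 69 med [ 474.1 -156.7  165.5] min [ 462. -168.  157.]
[... 570 characters left out ...]
7.]
chips
  n 5 med [562.3  -4.1  30.7] min [559.  -9.  28.] max [564.   1.  33.]
  n 39 med [547.  -33.8  33.7] min [536. -43.  28.] max [560. -24.  39.]
  n 6 med [561.6 -50.9  30.4] min [561. -58.  29.] max [562. -44.  31.]
  n 2 med [564.1  96.3  30.2] min [564.  95.  29.] max [565.  98.  31.]
  n 2 med [563.5 151.8  32.8] min [562. 150.  31.] max [565. 153.  34.]
  n 31 med [538.6 139.6  34.7] min [529. 132.  27.] max [554. 146.  40.]
  n 34 med [529.2  48.3  34.7] min [518.  40.  26.] max [544.  56.  39.]
rib
nozzle
  n 84 med [ 471.8 -155.3  163.6] min [ 458. -168.  157.] max [ 485. -142.  168.]
dishrim
  n 337 med [ 425.2 -398.7   32.5] min [ 347. -465.   28.] max [ 486. -327.   39.]
```

View pics/topcrop.png

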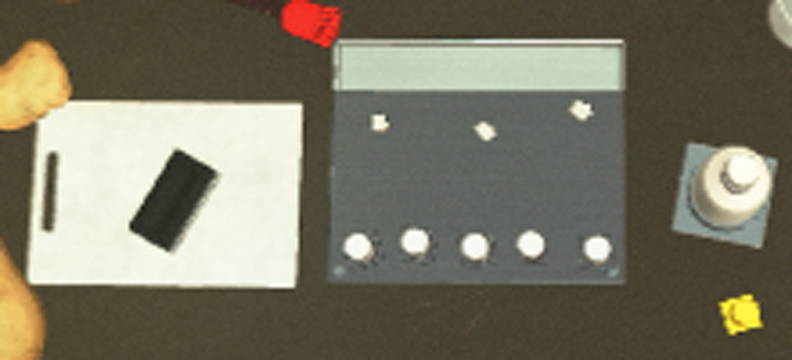

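The zoomed crop confirms three chips, at x ≈ 529–545 mm. The scraper's blade faces right and towards the robot, at yaw ≈ 58°. I'll move over the plate with the fingers set to close along x.

play_rows(
  moves=[
    [[30, -48, 10, -8], [60, -96, 20, -16], [90, -144, 30, -24], [120, -192, 40, -32], [150, -240, 50, -40]],
  ],
  gripper=50,
  squeeze=60,
)

```text
t: 1.92
ee_pos: [0.2898, 0.2906, 0.2684]
tool_rot: [0.461, 0.887, 0.0, 0.0]
force: [1.0, -0.0, -0.1]
gripper_width: 0.0499
grip_force: 0.0
```

play_rows(
  moves=[
    [[28, -47, 0, -8], [56, -94, 0, -16], [84, -141, 0, -24], [112, -188, 0, -32], [130, -215, 0, -35]],
  ],
)

```text
t: 2.55
ee_pos: [0.4202, 0.0748, 0.268]
tool_rot: [0.707, 0.707, 0.0, 0.0]
force: [0.2, -0.5, 0.2]
gripper_width: 0.0501
grip_force: 0.0
```

Run:
```python
from h import *
s=get_state(); print(s['t'],s['ee_pos'].round(4),s['q'].round(2),R.from_quat(s['tool_rot']).as_matrix().round(3).tolist(),s['force'])
im,d,M=shot('wrist','w1.png')
print(M.round(3).tolist())
P=cloud('wrist',d,M)
for t in ('top_a','chip_1'): print(t,find('wrist',M,t,n=8))
Z=P[...,2];m=((d>0)&(Z>.07)&(Z<.085)&(P[...,0]>.38)&(P[...,0]<.48)).astype(np.uint8)
n,l,st,ce=cv2.connectedComponentsWithStats(m)
for i in range(1,n):
    if st[i,4]>60: q=P[l==i]*1000; print(st[i,4],np.median(q,0).round(1),q.min(0).round(0),q.max(0).round(0))
```

```text
2.55 [0.4202 0.0748 0.268 ] [-0.09 -0.    1.72 -0.    1.43 -0.09] [[-0.001, 1.0, 0.001], [1.0, 0.001, -0.0], [-0.0, 0.001, -1.0]] [ 0.16981338 -0.48316443  0.1613761 ]
[[1.0, 0.001, 0.0, 0.42], [0.001, -0.959, -0.283, 0.148], [-0.0, 0.283, -0.959, 0.424], [0.0, 0.0, 0.0, 1.0]]
top_a [(0.81, np.float64(429.0), np.float64(11.0), np.float64(79.0)), (0.8, np.float64(423.0), np.float64(-39.0), np.float64(75.0)), (0.79, np.float64(429.0), np.float64(151.0), np.float64(76.0)), (0.77, np.float64(374.0), np.float64(-162.0), np.float64(46.0)), (0.72, np.float64(431.0), np.float64(107.0), np.float64(79.0)), (0.57, np.float64(427.0), np.float64(56.0), np.float64(76.0))]
chip_1 [(0.69, np.float64(534.0), np.float64(54.0), np.float64(38.0)), (0.63, np.float64(538.0), np.float64(142.0), np.float64(32.0)), (0.51, np.float64(543.0), np.float64(-34.0), np.float64(33.0)), (0.51, np.float64(722.0), np.float64(40.0), np.float64(0.0))]
453 [429.3 153.5  76.3] [419. 143.  71.] [440. 164.  79.]
409 [432.7 107.   76.3] [422.  96.  70.] [444. 117.  79.]
362 [428.1  58.5  76.2] [417.  48.  71.] [438.  68.  79.]
335 [429.4  13.3  76.2] [419.   1.  70.] [440.  23.  78.]
306 [424.4 -40.6  76.1] [415. -52.  70.] [436. -31.  78.]
278 [ 461.9 -128.8   77.8] [ 446. -154.   70.] [ 480. -125.   85.]
```

View pics/w1.png

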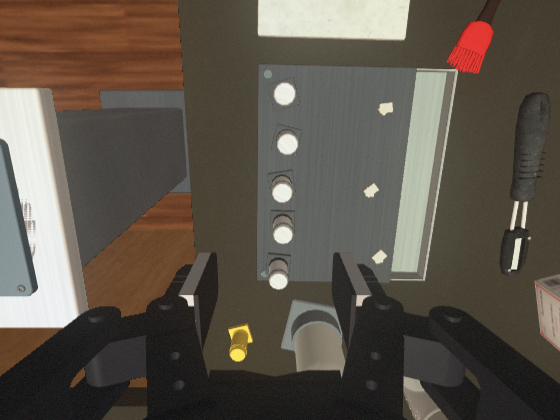

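The wrist view shows the five studs down the left of the plate and three chips at (386,108), (371,190) and (379,257). The yellow decoy at (238,345) is off the plate. Next is the leftmost stud.

play_rows(
  moves=[
    [[4, 40, -45, 0], [8, 77, -90, 0], [8, 77, -145, 0], [8, 77, -190, 0], [8, 77, -213, 0]],
  ],
  gripper=45,
)

```text
t: 3.32
ee_pos: [0.4246, 0.1552, 0.0527]
tool_rot: [0.704, 0.71, -0.001, -0.001]
force: [0.2, -0.1, -0.3]
gripper_width: 0.0448
grip_force: 0.0
```

play_rows(
  moves=[
    [[0, 0, 0, 0], [0, 0, 0, 0], [0, 0, 0, 0], [0, 0, 0, 0]],
  ],
  gripper=10,
)

```text
t: 3.82
ee_pos: [0.4277, 0.1542, 0.0558]
tool_rot: [0.705, 0.709, 0.001, 0.001]
force: [0.9, 0.3, -0.4]
gripper_width: 0.0188
grip_force: 58.4
```

play_rows(
  moves=[
    [[0, 0, 1.5, 0], [0, 0, 3, 0], [0, 0, 4, 0], [0, 0, 4, 0]],
  ],
)

```text
t: 4.32
ee_pos: [0.4272, 0.1541, 0.0589]
tool_rot: [0.705, 0.709, 0.0, 0.0]
force: [0.4, -0.2, -1.3]
gripper_width: 0.0189
grip_force: 58.4
```

play_rows(
  moves=[
    [[0, 0, 2, 0], [0, 0, 3, 0], [0, 0, 3, 0]],
  ],
)

```text
t: 4.7
ee_pos: [0.4272, 0.1541, 0.0619]
tool_rot: [0.705, 0.709, 0.0, 0.0]
force: [-0.1, -0.5, -0.7]
gripper_width: 0.0187
grip_force: 58.4
```

Run:
```python
from h import *
s=get_state(); print(s['t'],s['ee_pos'].round(4),s['force'],s['gripper_width'])
im,d,M=shot('wrist','w2.png')
```

```text
4.7 [0.4272 0.1541 0.0619] [-0.1024494  -0.48102245 -0.73921355] 0.018683573419334104
```

View pics/w2.png

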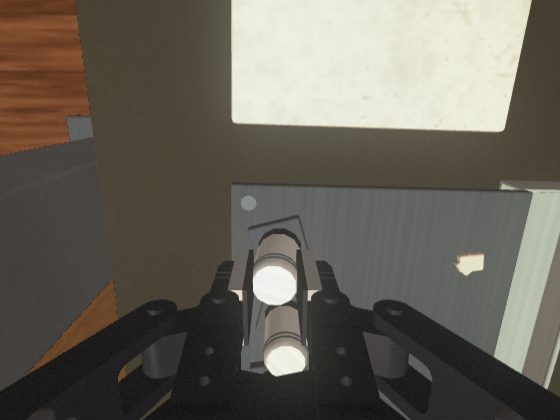

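The stud sits between the pads (275,270). A 7 mm lift gave less than 1 N, so it appears to have come away. I'll raise it and check.

play_rows(
  moves=[
    [[0, 0, 30, 0], [0, 0, 85, 0], [0, 0, 140, 0], [0, 0, 190, 0], [0, 0, 190, 0]],
  ],
)

```text
t: 5.38
ee_pos: [0.4296, 0.1544, 0.256]
tool_rot: [0.705, 0.709, 0.003, 0.003]
force: [0.2, -0.9, -1.1]
gripper_width: 0.0188
grip_force: 58.7
```

Run:
```python
from h import *
s=get_state(); print(s['t'],s['ee_pos'].round(4),s['force'],s['gripper_width'],s['grip_force'])
im,d,M=shot('wrist','w3.png'); P=cloud('wrist',d,M)
m=(d>0)&(abs(P[...,0]-.4277)<.022)&(abs(P[...,1]-.154)<.03)
q=P[m]; print(len(q)); print(np.histogram(q[:,2],bins=np.arange(0,.32,.02)))
```

```text
5.375 [0.4296 0.1544 0.256 ] [ 0.21065239 -0.85858258 -1.11012952] 0.018770272172531518 58.673365116119385
27665
(array([  67, 2182,    0,    0,    0,    0,    0,    0,    0,    0,    0,
        442, 1075, 2660, 1839]), array([0.  , 0.02, 0.04, 0.06, 0.08, 0.1 , 0.12, 0.14, 0.16, 0.18, 0.2 ,
       0.22, 0.24, 0.26, 0.28, 0.3 ]))
```

View pics/w3.png

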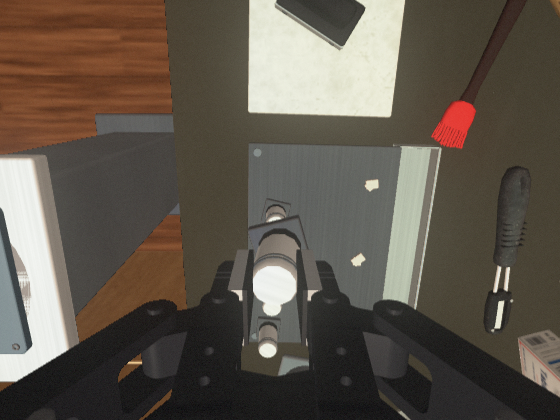

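Stud a is lifted clear. I'll carry it to the dish.

play_rows(
  moves=[
    [[-2, -58, 0, 0], [-4, -116, 0, 0], [-6, -174, 0, 0], [-8, -232, 0, 0], [-10, -290, 0, 0]],
  ],
)

```text
t: 6.05
ee_pos: [0.4158, -0.1371, 0.2499]
tool_rot: [0.705, 0.709, -0.0, -0.002]
force: [1.8, -0.1, -0.2]
gripper_width: 0.0188
grip_force: 58.6
```

play_rows(
  moves=[
    [[0, -58, 0, 0], [0, -116, 0, 0], [0, -174, 0, 0], [0, -232, 0, 0], [0, -240, -30, 0]],
  ],
)

```text
t: 6.68
ee_pos: [0.4167, -0.3804, 0.2206]
tool_rot: [0.706, 0.708, -0.001, 0.001]
force: [0.1, 0.8, -1.5]
gripper_width: 0.0187
grip_force: 58.7
```

play_rows(
  moves=[
    [[0, 0, -60, 0], [0, 0, -120, 0], [0, 0, -160, 0], [0, 0, -188, 0], [0, 0, -193, 0]],
  ],
)

```text
t: 7.3
ee_pos: [0.4158, -0.3737, 0.0259]
tool_rot: [0.705, 0.709, 0.001, -0.003]
force: [-2.7, 4.1, 13.2]
gripper_width: 0.0188
grip_force: 64.9
```

play_rows(
  moves=[
    [[0, 0, 2, 0], [0, 0, 2, 0]],
  ],
)

```text
t: 7.55
ee_pos: [0.4171, -0.376, 0.0312]
tool_rot: [0.705, 0.709, -0.0, 0.0]
force: [0.4, -0.9, 0.1]
gripper_width: 0.0183
grip_force: 63.5
```

play_rows(
  moves=[
    [[0, 0, 0, 0], [0, 0, 0, 0], [0, 0, 30, 0], [0, 0, 85, 0], [0, 0, 145, 0]],
  ],
  gripper=45,
)

```text
t: 8.18
ee_pos: [0.4167, -0.3754, 0.177]
tool_rot: [0.705, 0.709, 0.0, -0.001]
force: [0.6, -0.7, -0.7]
gripper_width: 0.0452
grip_force: 0.0
```

play_rows(
  moves=[
    [[0, 0, 50, 0], [0, 58, 65, 0], [0, 116, 65, 0], [2, 174, 65, 0], [4, 232, 65, 0]],
  ],
)

```text
t: 8.8
ee_pos: [0.4209, -0.1422, 0.2412]
tool_rot: [0.705, 0.709, 0.0, 0.001]
force: [0.7, 0.8, 0.1]
gripper_width: 0.0449
grip_force: 0.0
```

Run:
```python
from h import *
s=get_state(); print(s['t'],s['ee_pos'].round(4),s['force'])
im,d,M=shot('top'); P=cloud('top',d,M)
m=(d>0)&(np.hypot(P[...,0]-.417,P[...,1]+.396)<.056)&(P[...,2]>.015)&(P[...,2]<.07)
print(m.sum(),(np.median(P[m],0)*1000).round(),(P[m].max(0)*1000).round(),(P[m].min(0)*1000).round())
```

```text
8.8 [ 0.4209 -0.1422  0.2412] [0.71122724 0.83484703 0.10253319]
64 [ 414. -377.   46.] [ 438. -358.   56.] [ 373. -418.   15.]
```

Stud a stands in the dish. Stud b next.

play_rows(
  moves=[
    [[2, 58, 0, 0], [5, 116, 0, 0], [8, 174, 0, 0], [10, 225, -30, 0], [10, 248, -85, 0]],
  ],
)

```text
t: 9.48
ee_pos: [0.4332, 0.1064, 0.1571]
tool_rot: [0.704, 0.71, 0.003, 0.002]
force: [0.4, 0.1, -1.3]
gripper_width: 0.0452
grip_force: 0.0
```

play_rows(
  moves=[
    [[0, 0, -50, 0], [0, 0, -90, 0], [0, 0, -102, 0], [0, 0, -102, 0]],
  ],
)

```text
t: 9.98
ee_pos: [0.4313, 0.1039, 0.054]
tool_rot: [0.705, 0.709, -0.0, -0.0]
force: [0.5, 1.0, 0.5]
gripper_width: 0.0449
grip_force: 0.0
```

play_rows(
  moves=[
    [[0, 0, 0, 0], [0, 0, 0, 0], [0, 0, 0, 0], [0, 0, 0, 0]],
  ],
  gripper=10,
)

```text
t: 10.48
ee_pos: [0.4329, 0.104, 0.0557]
tool_rot: [0.705, 0.709, 0.001, 0.002]
force: [-0.8, -0.0, 5.5]
gripper_width: 0.0186
grip_force: 58.6
```

play_rows(
  moves=[
    [[0, 0, 1.5, 0], [0, 0, 3, 0], [0, 0, 4, 0], [0, 0, 4, 0]],
  ],
)

```text
t: 10.98
ee_pos: [0.4326, 0.104, 0.0581]
tool_rot: [0.705, 0.709, 0.001, 0.001]
force: [5.4, -0.7, -6.1]
gripper_width: 0.0183
grip_force: 58.8
```

Stud b holds and pushes back. I'm bringing the pull up to 15 N.

play_rows(
  moves=[
    [[0.5, 0, 1.5, 0], [1, 0, 3, 0], [1, 0, 3, 0]],
  ],
)

```text
t: 11.35
ee_pos: [0.4326, 0.104, 0.0603]
tool_rot: [0.705, 0.709, 0.0, 0.0]
force: [6.1, 0.1, -10.7]
gripper_width: 0.0185
grip_force: 59.0
```

play_rows(
  moves=[
    [[0, 0, 1.3, 0], [0, 0, 2.5, 0], [0, 0, 2.5, 0]],
  ],
)

```text
t: 11.72
ee_pos: [0.4325, 0.104, 0.0623]
tool_rot: [0.705, 0.709, 0.0, 0.0]
force: [6.9, -0.2, -16.9]
gripper_width: 0.0186
grip_force: 59.1
```

play_rows(
  moves=[
    [[0, 0, -0.3, 0], [0, 0, -0.3, 0], [0, 0, -0.3, 0], [0, 0, -0.3, 0], [0, 0, -0.3, 0]],
  ],
)

```text
t: 12.35
ee_pos: [0.4325, 0.104, 0.062]
tool_rot: [0.705, 0.709, 0.0, 0.0]
force: [7.4, -1.2, -14.9]
gripper_width: 0.0186
grip_force: 59.2
```

play_rows(
  moves=[
    [[0, 0, 0, 0], [0, 0, 0, 0], [0, 0, 0, 0], [0, 0, 0, 0], [0, 0, 0, 0]],
  ],
)

```text
t: 12.98
ee_pos: [0.4325, 0.104, 0.062]
tool_rot: [0.705, 0.709, 0.0, 0.0]
force: [6.3, -0.4, -14.9]
gripper_width: 0.0182
grip_force: 59.2
```

Stud b held 15 N for over 1.2 s. Now I lower, release, and move to stud c.

play_rows(
  moves=[
    [[0, 0, -3, 0], [0, 0, -6, 0], [0, 0, -7, 0]],
  ],
)

```text
t: 13.35
ee_pos: [0.4327, 0.104, 0.0561]
tool_rot: [0.705, 0.709, 0.0, 0.0]
force: [3.9, -0.9, -1.4]
gripper_width: 0.0185
grip_force: 60.8
```

play_rows(
  moves=[
    [[0, 0, 0, 0], [0, 0, 0, 0], [0, 0, 0, 0], [0, 0, 25, 0], [0, 0, 50, 0]],
  ],
  gripper=45,
)

```text
t: 13.98
ee_pos: [0.4314, 0.1042, 0.1063]
tool_rot: [0.705, 0.709, -0.001, -0.001]
force: [0.3, 0.4, 0.6]
gripper_width: 0.045
grip_force: 0.0
```

Run:
```python
from h import *
s=get_state(); print(s['t'],s['ee_pos'].round(4),s['force'])
im,d,M=shot('wrist'); P=cloud('wrist',d,M)
Z=P[...,2];m=((d>0)&(Z>.07)&(Z<.085)&(P[...,0]>.38)&(P[...,0]<.48)&(P[...,1]<.2)&(P[...,1]>-.07)).astype(np.uint8)
n,l,st,ce=cv2.connectedComponentsWithStats(m)
for i in range(1,n):
    if st[i,4]>40: q=P[l==i]*1000; print(st[i,4],np.median(q,0).round(1),q.min(0).round(0),q.max(0).round(0))
```

```text
13.975 [0.4314 0.1042 0.1063] [0.33501157 0.4126916  0.60910271]
1163 [433.  108.1  76.4] [422.  96.  70.] [444. 118.  79.]
1001 [428.   59.8  76.3] [418.  48.  70.] [439.  68.  78.]
706 [429.9  16.4  76.1] [418.   8.  70.] [440.  23.  78.]
```

play_rows(
  moves=[
    [[-3, -47, 10, 0], [-3, -47, -30, 0], [-3, -47, -51, 0], [-3, -47, -51, 0]],
  ],
)

```text
t: 14.52
ee_pos: [0.4274, 0.0572, 0.0537]
tool_rot: [0.705, 0.709, -0.001, -0.002]
force: [-1.2, -0.2, 0.8]
gripper_width: 0.045
grip_force: 0.0
```

play_rows(
  moves=[
    [[0, 0, 0, 0], [0, 0, 0, 0], [0, 0, 0, 0], [0, 0, 0, 0]],
  ],
  gripper=10,
)

```text
t: 15.02
ee_pos: [0.4281, 0.0572, 0.0561]
tool_rot: [0.705, 0.71, -0.001, -0.0]
force: [-4.1, -1.6, 7.6]
gripper_width: 0.0182
grip_force: 58.4
```

play_rows(
  moves=[
    [[0, 0, 1.5, 0], [0, 0, 3, 0], [0, 0, 4, 0], [0, 0, 4, 0]],
  ],
)

```text
t: 15.52
ee_pos: [0.4281, 0.0573, 0.0585]
tool_rot: [0.705, 0.709, -0.001, -0.001]
force: [-5.0, -1.7, -5.9]
gripper_width: 0.0186
grip_force: 58.8
```

play_rows(
  moves=[
    [[0, 0, 1.5, 0], [0, 0, 3, 0], [0, 0, 4, 0], [0, 0, 4.7, 0], [0, 0, 4.7, 0]],
  ],
)

```text
t: 16.15
ee_pos: [0.4281, 0.0573, 0.063]
tool_rot: [0.705, 0.709, -0.001, -0.001]
force: [-5.2, -1.5, -16.5]
gripper_width: 0.0182
grip_force: 59.0
```

play_rows(
  moves=[
    [[0, 0, -0.5, 0], [0, 0, -0.5, 0], [0, 0, -0.5, 0], [0, 0, -0.5, 0], [0, 0, -0.5, 0]],
  ],
)

```text
t: 16.77
ee_pos: [0.4281, 0.0573, 0.0626]
tool_rot: [0.705, 0.709, -0.001, -0.001]
force: [-5.4, -1.7, -15.4]
gripper_width: 0.0182
grip_force: 59.1
```

play_rows(
  moves=[
    [[0, 0, 0, 0], [0, 0, 0, 0], [0, 0, 0, 0], [0, 0, 0, 0], [0, 0, 0, 0]],
  ],
)

```text
t: 17.4
ee_pos: [0.4281, 0.0572, 0.0626]
tool_rot: [0.705, 0.709, -0.001, -0.001]
force: [-4.7, -1.9, -15.0]
gripper_width: 0.0182
grip_force: 59.1
```

play_rows(
  moves=[
    [[0, 0, -3, 0], [0, 0, -5, 0], [0, 0, -6, 0], [0, 0, -6, 0]],
  ],
)

```text
t: 17.9
ee_pos: [0.4282, 0.0572, 0.0575]
tool_rot: [0.705, 0.709, -0.001, -0.001]
force: [-8.3, -1.9, -4.3]
gripper_width: 0.0184
grip_force: 60.4
```

play_rows(
  moves=[
    [[0, 0, 0, 0], [0, 0, 0, 0], [0, 0, 0, 0], [0, 0, 25, 0], [0, 0, 50, 0]],
  ],
  gripper=45,
)

```text
t: 18.52
ee_pos: [0.4299, 0.0571, 0.1082]
tool_rot: [0.705, 0.709, 0.0, 0.0]
force: [0.0, 0.0, -0.7]
gripper_width: 0.0449
grip_force: 0.0
```

Run:
```python
from h import *
s=get_state(); print(s['t'],s['ee_pos'].round(4),s['force'])
im,d,M=shot('wrist'); P=cloud('wrist',d,M)
Z=P[...,2];m=((d>0)&(Z>.07)&(Z<.085)&(P[...,0]>.38)&(P[...,0]<.48)&(P[...,1]<.2)&(P[...,1]>-.07)).astype(np.uint8)
n,l,st,ce=cv2.connectedComponentsWithStats(m)
for i in range(1,n):
    if st[i,4]>40: q=P[l==i]*1000; print(st[i,4],np.median(q,0).round(1),q.min(0).round(0),q.max(0).round(0))
```

```text
18.525 [0.4299 0.0571 0.1082] [ 0.04704816  0.04766307 -0.67931485]
1354 [432.9 107.   76.5] [422.  96.  71.] [444. 117.  79.]
1137 [428.3  58.8  76.4] [417.  46.  70.] [439.  68.  78.]
991 [429.6  14.   76.2] [418.   2.  70.] [440.  23.  78.]
447 [425.9 -35.6  75.2] [414. -43.  70.] [436. -31.  78.]
```

Stud d is next, at (429.5, 11.5).

play_rows(
  moves=[
    [[-0.5, -45, 10, 0], [-0.5, -45, -30, 0], [-0.5, -45, -53, 0], [-0.5, -45, -53, 0]],
  ],
)

```text
t: 19.08
ee_pos: [0.4278, 0.0122, 0.0532]
tool_rot: [0.705, 0.709, -0.001, -0.001]
force: [0.1, 0.4, 0.3]
gripper_width: 0.0452
grip_force: 0.0
```

play_rows(
  moves=[
    [[0, 0, 0, 0], [0, 0, 0, 0], [0, 0, 0, 0], [0, 0, 0, 0]],
  ],
  gripper=10,
)

```text
t: 19.58
ee_pos: [0.4298, 0.012, 0.0554]
tool_rot: [0.705, 0.709, 0.001, 0.001]
force: [-1.4, -0.5, 6.3]
gripper_width: 0.0185
grip_force: 58.6
```

play_rows(
  moves=[
    [[0, 0, 1.5, 0], [0, 0, 3, 0], [0, 0, 4, 0], [0, 0, 4, 0]],
  ],
)

```text
t: 20.08
ee_pos: [0.4286, 0.0121, 0.0582]
tool_rot: [0.705, 0.709, -0.0, -0.0]
force: [0.4, 0.5, -0.5]
gripper_width: 0.0187
grip_force: 58.6
```

play_rows(
  moves=[
    [[0, 0, 1.5, 0], [0, 0, 3, 0], [0, 0, 4, 0], [0, 0, 4, 0]],
  ],
)

```text
t: 20.58
ee_pos: [0.4287, 0.0121, 0.0623]
tool_rot: [0.705, 0.709, 0.0, 0.0]
force: [-0.0, -0.2, 0.5]
gripper_width: 0.0186
grip_force: 58.6
```

Stud d comes away too, so it goes in the dish beside the first.

play_rows(
  moves=[
    [[0, 0, 50, 0], [0, 0, 105, 0], [0, 0, 160, 0], [0, -25, 185, 0], [-2, -83, 185, 0]],
  ],
)

```text
t: 21.2
ee_pos: [0.4282, -0.0709, 0.25]
tool_rot: [0.703, 0.711, 0.001, 0.003]
force: [1.0, -1.0, -1.4]
gripper_width: 0.0184
grip_force: 58.9
```

play_rows(
  moves=[
    [[-2, -58, 0, 0], [-4, -116, 0, 0], [-6, -174, 0, 0], [-8, -232, 0, 0], [-9, -290, 0, 0]],
  ],
)

```text
t: 21.82
ee_pos: [0.4172, -0.3627, 0.2471]
tool_rot: [0.705, 0.709, 0.0, -0.0]
force: [1.1, -0.9, -0.4]
gripper_width: 0.0186
grip_force: 58.9
```

play_rows(
  moves=[
    [[0, -40, 0, 0], [0, -56, -40, 0], [0, -56, -100, 0], [0, -56, -160, 0], [0, -56, -185, 0]],
  ],
)

```text
t: 22.45
ee_pos: [0.4158, -0.4145, 0.0579]
tool_rot: [0.705, 0.709, 0.001, -0.003]
force: [-0.2, 0.8, -0.1]
gripper_width: 0.0185
grip_force: 58.8
```

play_rows(
  moves=[
    [[0, 0, -10, 0], [0, 0, -20, 0], [0, 0, -29, 0], [0, 0, -29, 0]],
  ],
)

```text
t: 22.95
ee_pos: [0.4176, -0.4169, 0.0333]
tool_rot: [0.705, 0.709, 0.0, 0.0]
force: [0.1, 0.2, -0.9]
gripper_width: 0.0186
grip_force: 58.8
```

play_rows(
  moves=[
    [[0, 0, -2, 0], [0, 0, -4, 0], [0, 0, -4, 0]],
  ],
)

```text
t: 23.32
ee_pos: [0.4176, -0.4169, 0.0293]
tool_rot: [0.705, 0.709, -0.0, 0.0]
force: [-0.1, 0.4, 0.3]
gripper_width: 0.0184
grip_force: 58.9
```

play_rows(
  moves=[
    [[0, 0, 0, 0], [0, 0, 0, 0], [0, 0, 30, 0], [0, 0, 85, 0], [0, 0, 145, 0]],
  ],
  gripper=45,
)

```text
t: 23.95
ee_pos: [0.4172, -0.4164, 0.1751]
tool_rot: [0.705, 0.709, 0.0, -0.001]
force: [0.6, -1.0, -0.6]
gripper_width: 0.0449
grip_force: 0.0
```

play_rows(
  moves=[
    [[0, 15, 55, 0], [0, 73, 65, 0], [0, 131, 65, 0], [2, 189, 65, 0], [4, 247, 65, 0]],
  ],
)

```text
t: 24.58
ee_pos: [0.4214, -0.1682, 0.2395]
tool_rot: [0.705, 0.709, 0.0, 0.0]
force: [0.2, 1.3, -0.9]
gripper_width: 0.0449
grip_force: 0.0
```

Run:
```python
from h import *
s=get_state(); print(s['t'],s['ee_pos'].round(4),s['force'])
im,d,M=shot('scene','s2.png'); P=cloud('scene',d,M)
m=(d>0)&(np.hypot(P[...,0]-.417,P[...,1]+.396)<.056)&(P[...,2]>.04)&(P[...,2]<.07)
n,l,st,ce=cv2.connectedComponentsWithStats(m.astype(np.uint8))
for i in range(1,n): print(st[i,4],np.median(P[l==i]*1000,0).round())
```

```text
24.575 [ 0.4214 -0.1682  0.2395] [ 0.19444198  1.27600041 -0.85872521]
63 [ 414. -417.   48.]
63 [ 412. -378.   47.]
```

Both loose studs stand in the dish. Stud e next.

play_rows(
  moves=[
    [[2, 58, 0, 0], [4, 116, 0, 0], [4, 126, -45, 0], [4, 126, -105, 0], [4, 126, -150, 0]],
  ],
)

```text
t: 25.25
ee_pos: [0.4251, -0.0434, 0.0877]
tool_rot: [0.705, 0.71, -0.0, 0.0]
force: [0.2, 0.5, -0.6]
gripper_width: 0.0449
grip_force: 0.0
```

play_rows(
  moves=[
    [[0, 0, -20, 0], [0, 0, -35, 0], [0, 0, -35, 0]],
  ],
)

```text
t: 25.62
ee_pos: [0.4249, -0.0438, 0.0534]
tool_rot: [0.705, 0.709, -0.001, -0.001]
force: [0.9, -0.3, -1.0]
gripper_width: 0.0451
grip_force: 0.0
```

play_rows(
  moves=[
    [[0, 0, 0, 0], [0, 0, 0, 0], [0, 0, 0, 0], [0, 0, 0, 0]],
  ],
  gripper=10,
)

```text
t: 26.12
ee_pos: [0.4246, -0.0441, 0.0553]
tool_rot: [0.705, 0.71, -0.001, -0.0]
force: [-6.4, -1.6, 8.2]
gripper_width: 0.0184
grip_force: 58.4
```

play_rows(
  moves=[
    [[0, 0, 1.5, 0], [0, 0, 3, 0], [0, 0, 4, 0], [0, 0, 4, 0]],
  ],
)

```text
t: 26.62
ee_pos: [0.4246, -0.044, 0.0578]
tool_rot: [0.705, 0.709, -0.001, -0.001]
force: [-4.1, -3.1, -5.6]
gripper_width: 0.0185
grip_force: 58.8
```

play_rows(
  moves=[
    [[0, 0, 1.5, 0], [0, 0, 3, 0], [0, 0, 4, 0], [0, 0, 4.4, 0], [0, 0, 4.4, 0]],
  ],
)

```text
t: 27.25
ee_pos: [0.4245, -0.044, 0.0616]
tool_rot: [0.705, 0.709, -0.001, -0.001]
force: [-2.2, -5.0, -15.6]
gripper_width: 0.0183
grip_force: 59.0
```

play_rows(
  moves=[
    [[0, 0, 0, 0], [0, 0, 0, 0], [0, 0, 0, 0], [0, 0, 0, 0], [0, 0, 0, 0]],
  ],
)

```text
t: 27.88
ee_pos: [0.4245, -0.0439, 0.0615]
tool_rot: [0.705, 0.709, -0.001, -0.001]
force: [-2.2, -5.1, -15.3]
gripper_width: 0.0183
grip_force: 59.0
```

play_rows(
  moves=[
    [[0, 0, 0, 0], [0, 0, 0, 0], [0, 0, 0, 0], [0, 0, 0, 0], [0, 0, 0, 0]],
  ],
)

```text
t: 28.5
ee_pos: [0.4245, -0.044, 0.0615]
tool_rot: [0.705, 0.709, -0.001, -0.001]
force: [-1.2, -5.0, -15.4]
gripper_width: 0.0183
grip_force: 59.0
```

Stud e holds. I'll release it and go look at the scraper again, in case it has been knocked.

play_rows(
  moves=[
    [[0, 0, -3, 0], [0, 0, -5, 0], [0, 0, -6, 0], [0, 0, -6, 0]],
  ],
)

```text
t: 29.0
ee_pos: [0.4246, -0.044, 0.0565]
tool_rot: [0.705, 0.709, -0.001, -0.001]
force: [-5.5, -4.1, -3.5]
gripper_width: 0.0184
grip_force: 60.4
```

play_rows(
  moves=[
    [[0, 0, 0, 0], [0, 0, 0, 0], [0, 0, 0, 0], [0, 0, 30, 0], [0, 0, 90, 0]],
  ],
  gripper=45,
)

```text
t: 29.62
ee_pos: [0.4242, -0.0432, 0.146]
tool_rot: [0.705, 0.709, -0.001, -0.002]
force: [1.3, -0.2, -0.4]
gripper_width: 0.0447
grip_force: 0.0
```

play_rows(
  moves=[
    [[5, 50, 35, -10], [10, 105, 60, -20], [15, 160, 60, -30], [20, 215, 60, -40], [25, 260, 60, -50]],
  ],
)

```text
t: 30.25
ee_pos: [0.4507, 0.2104, 0.2073]
tool_rot: [0.927, 0.376, 0.001, 0.0]
force: [1.6, -1.7, -0.2]
gripper_width: 0.0447
grip_force: 0.0
```

```bash
cat > scr.py <<'E'
from h import *
import sys
c=sys.argv[1]
s=get_state(); print(s['t'],s['ee_pos'].round(4),s['force'].round(1),s['q'].round(2))
im,d,M=shot(c,sys.argv[2]); P=cloud(c,d,M)
X,Y,Z=P[...,0],P[...,1],P[...,2]; b=(d>0)&(X>.39)&(X<.58)&(Y>.21)&(Y<.43)
print(find(c,M,'scraper'),find(c,M,'scraper',False))
for nm,m in (('rib',b&(abs(Z-.057)<.006)),('base',b&(Z>.016)&(Z<.07)&(im.max(-1)<110))):
    if m.sum()>20:
        n,l,st,ce=cv2.connectedComponentsWithStats(m.astype(np.uint8)); i=1+np.argmax(st[1:,4]); q=P[l==i]*1000
        print(nm,len(q),np.median(q,0).round(1),cv2.minAreaRect(q[:,:2].astype(np.float32)))
E
python3 scr.py top t3.png; python3 scr.py wrist w4.png
```

```text
30.25 [0.4507 0.2104 0.2073] [ 1.6 -1.7 -0.2] [0.21 0.17 1.67 0.   1.29 1.01]
[(0.51, np.float64(475.0), np.float64(319.0), np.float64(6.0)), (0.35, np.float64(716.0), np.float64(36.0), np.float64(-2.0))] [(0.61, np.float64(456.0), np.float64(336.0), np.float64(52.0)), (0.53, np.float64(713.0), np.float64(52.0), np.float64(17.0))]
rib 31 [457.  324.2  56.9] ((455.8204650878906, 324.5474853515625), (17.81424903869629, 15.522768020629883), 85.29117584228516)
base 60 [454.8 328.6  52.8] ((454.8634338378906, 330.66217041015625), (35.63525390625, 20.367694854736328), 78.6853256225586)
30.4 [0.4502 0.2109 0.2067] [-0.7  0.1  0.2] [0.21 0.17 1.68 0.   1.29 1.  ]
[(0.65, np.float64(477.0), np.float64(316.0), np.float64(8.0))] [(0.94, np.float64(477.0), np.float64(315.0), np.float64(27.0))]
rib 1882 [476.5 316.2  56.6] ((476.0299987792969, 317.0553894042969), (20.12491226196289, 62.263092041015625), 59.621307373046875)
base 4265 [478.7 314.3  26.5] ((476.5109558105469, 317.24298095703125), (41.49779510498047, 79.43649291992188), 59.71635818481445)
```

View pics/w4.png

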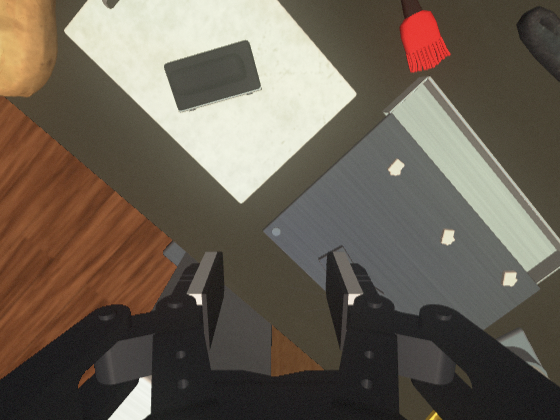

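The scraper has not moved: centre (476,317), yaw about 59.6°, blade on the side facing the gripper. I'll approach with the tool at yaw -120°, so that later it can scrape with the blade facing the gutter at yaw 0.

play_rows(
  moves=[
    [[6, 25, 0, -10], [12, 50, 0, -20], [18, 75, 0, -30], [26, 106, 0, -40], [26, 106, 0, -50]],
  ],
)

```text
t: 31.18
ee_pos: [0.4773, 0.3144, 0.2065]
tool_rot: [0.999, -0.051, 0.0, -0.0]
force: [0.1, -0.4, -0.3]
gripper_width: 0.0449
grip_force: 0.0
```

play_rows(
  moves=[
    [[0, 0, 0, -10], [0, 0, -20, -20], [0, 0, -40, -20], [0, 0, -60, -20], [0, 0, -60, -20]],
  ],
)

```text
t: 31.8
ee_pos: [0.4758, 0.3124, 0.1453]
tool_rot: [0.975, -0.222, -0.001, 0.001]
force: [0.6, -0.1, 0.7]
gripper_width: 0.0445
grip_force: 0.0
```

```bash
cat > st.py <<'E'
from h import *
s=get_state(); m=R.from_quat(s['tool_rot']).as_matrix(); print(s['t'],s['ee_pos'].round(4),'yaw',np.degrees(np.arctan2(m[1,1],m[0,1])).round(1),s['force'].round(1),s['q'].round(2))
E
python3 st.py; python3 scr.py wrist w5.png
```

```text
31.8 [0.4758 0.3124 0.1453] yaw -115.7 [ 0.6 -0.1  0.7] [ 0.39  0.35  1.59 -0.    1.2   2.4 ]
31.8 [0.4758 0.3124 0.1453] [ 0.6 -0.1  0.7] [ 0.39  0.35  1.59 -0.    1.2   2.4 ]
[(0.65, np.float64(475.0), np.float64(316.0), np.float64(10.0))] [(0.93, np.float64(484.0), np.float64(315.0), np.float64(25.0))]
rib 2161 [478.9 315.4  56.7] ((476.9368896484375, 316.36761474609375), (19.978588104248047, 61.047607421875), 59.712318420410156)
base 5000 [482.8 314.1  26.1] ((477.1558532714844, 317.009521484375), (42.31257247924805, 79.24317169189453), 59.765926361083984)
```

play_rows(
  moves=[
    [[1, 4, -20, -4.5], [1, 4, -60, -4.5], [1, 4, -95, -4.5], [1, 4, -109, -4.5], [1, 4, -109, -4.5]],
  ],
)

```text
t: 32.58
ee_pos: [0.4776, 0.3183, 0.0378]
tool_rot: [0.966, -0.26, -0.0, 0.0]
force: [-0.4, 0.1, -0.6]
gripper_width: 0.045
grip_force: 0.0
```

play_rows(
  moves=[
    [[0, 0, 0, 0], [0, 0, 0, 0], [0, 0, 0, 0], [0, 0, 0, 0]],
  ],
  gripper=10,
  squeeze=70,
)

```text
t: 33.08
ee_pos: [0.4785, 0.3186, 0.0396]
tool_rot: [0.966, -0.259, 0.001, -0.001]
force: [-1.3, -2.1, 6.4]
gripper_width: 0.0172
grip_force: 68.4
```

play_rows(
  moves=[
    [[0, 0, 15, 0], [0, 0, 50, 0], [0, 0, 80, 0], [0, 0, 80, 0]],
  ],
)

```text
t: 33.58
ee_pos: [0.4796, 0.3195, 0.1213]
tool_rot: [0.966, -0.259, 0.003, -0.002]
force: [0.3, -0.1, -2.6]
gripper_width: 0.0173
grip_force: 68.7
```

```bash
python3 st.py
```

```text
33.575 [0.4796 0.3195 0.1213] yaw -120.1 [ 0.3 -0.1 -2.6] [0.39 0.38 1.61 0.   1.14 2.49]
```

Scraper gripped. I'll turn it blade-forward and carry it over the plate, left end.

play_rows(
  moves=[
    [[3, -15, 0, 10], [6, -30, 0, 20], [9, -45, 0, 30], [12, -60, 0, 40], [15, -75, 0, 50]],
  ],
)

```text
t: 34.2
ee_pos: [0.4917, 0.2428, 0.1167]
tool_rot: [0.984, 0.176, -0.001, 0.0]
force: [-0.2, 0.4, -1.5]
gripper_width: 0.0175
grip_force: 68.6
```

play_rows(
  moves=[
    [[0, -21, 0, 10], [0, -42, 0, 20], [0, -63, 0, 30], [0, -84, 0, 40], [0, -106, 0, 50]],
  ],
)

```text
t: 34.83
ee_pos: [0.4916, 0.1368, 0.1168]
tool_rot: [0.818, 0.575, -0.001, -0.0]
force: [-0.1, 0.1, -1.8]
gripper_width: 0.0173
grip_force: 68.6
```

play_rows(
  moves=[
    [[0, 0, 0, 10], [0, 0, 0, 20], [0, 0, -10, 20], [0, 0, -20, 20], [0, 0, -20, 20]],
  ],
)

```text
t: 35.45
ee_pos: [0.4911, 0.1375, 0.0961]
tool_rot: [0.708, 0.706, -0.001, -0.001]
force: [-0.2, -0.1, -1.9]
gripper_width: 0.0171
grip_force: 68.6
```

```bash
python3 st.py
python3 - <<'E'
from h import *
im,d,M=shot('wrist','w6.png'); print(find('wrist',M,'chip_1'),find('wrist',M,'scraper'))
E
```

```text
35.45 [0.4911 0.1375 0.0961] yaw -0.2 [-0.2 -0.1 -1.9] [0.05 0.31 1.79 0.   1.04 0.06]
[(0.89, np.float64(539.0), np.float64(140.0), np.float64(33.0))] [(0.95, np.float64(494.0), np.float64(138.0), np.float64(70.0))]
```

View pics/w6.png

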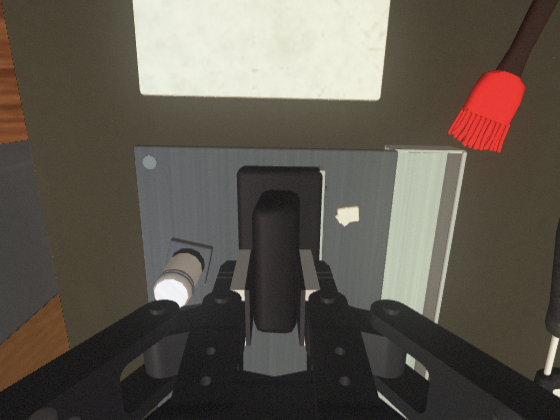

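The blade (light edge at column 322) faces the chip at (347,215). Now lowering to contact.

play_rows(
  moves=[
    [[0, 0, -20, 0], [0, 0, -29, 0], [0, 0, -31, 0], [0, 0, -32.5, 0]],
  ],
)

```text
t: 36.1
ee_pos: [0.4928, 0.1375, 0.0655]
tool_rot: [0.708, 0.707, 0.0, 0.0]
force: [-0.2, -1.1, -1.1]
gripper_width: 0.0173
grip_force: 68.6
```

play_rows(
  moves=[
    [[0, 0, -1, 0], [0, 0, -2, 0], [0, 0, -2, 0]],
  ],
)

```text
t: 36.48
ee_pos: [0.4925, 0.1374, 0.0633]
tool_rot: [0.708, 0.707, 0.0, 0.0]
force: [-0.3, 0.2, -1.7]
gripper_width: 0.0174
grip_force: 68.6
```

play_rows(
  moves=[
    [[0, 0, -1, 0], [0, 0, -1.5, 0], [0, 0, -1.5, 0]],
  ],
)

```text
t: 36.85
ee_pos: [0.493, 0.1374, 0.0625]
tool_rot: [0.708, 0.707, 0.0, 0.001]
force: [-0.9, 0.4, 4.9]
gripper_width: 0.0173
grip_force: 69.5
```

Contact with the plate at about 6 N. Scraping forward.

play_rows(
  moves=[
    [[12, 0, 0, 0], [24, 0, 0, 0], [36, 0, 0, 0], [48, 0, 0, 0], [59, 0, 0, 0]],
  ],
)

```text
t: 37.48
ee_pos: [0.5492, 0.1376, 0.062]
tool_rot: [0.708, 0.707, -0.002, -0.002]
force: [-8.1, -1.2, 9.8]
gripper_width: 0.017
grip_force: 70.0
```

play_rows(
  moves=[
    [[1, 0, 0, 0], [1, 0, 0, 0], [1, 0, 15, 0], [1, 0, 30, 0], [1, 0, 30, 0]],
  ],
)

```text
t: 38.1
ee_pos: [0.5541, 0.1375, 0.0937]
tool_rot: [0.708, 0.707, 0.002, 0.001]
force: [0.5, 0.8, -1.8]
gripper_width: 0.0172
grip_force: 68.6
```

```bash
python3 st.py
cat > ch.py <<'E'
from h import *
import sys
for c in sys.argv[2:]:
    im,d,M=shot(c,sys.argv[1]+c+'.png'); print(c,find(c,M,'chip_1'))
E
python3 ch.py s1 wrist scene top
```

```text
38.1 [0.5541 0.1375 0.0937] yaw -0.1 [ 0.5  0.8 -1.8] [0.05 0.4  1.65 0.   1.08 0.05]
wrist [(0.49, np.float64(582.0), np.float64(140.0), np.float64(10.0))]
scene [(0.42, np.float64(545.0), np.float64(-31.0), np.float64(33.0)), (0.4, np.float64(527.0), np.float64(45.0), np.float64(34.0))]
top [(0.74, np.float64(484.0), np.float64(53.0), np.float64(-3.0)), (0.55, np.float64(533.0), np.float64(45.0), np.float64(33.0)), (0.47, np.float64(547.0), np.float64(-37.0), np.float64(33.0))]
```

View pics/s1wrist.png

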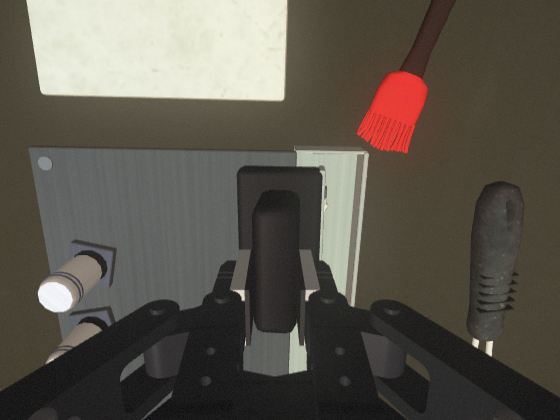

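Chip 1 is in the gutter, just visible at (325,200). On to chip 2, at y ≈ 48.

play_rows(
  moves=[
    [[-23, -30, 0, 0], [-46, -60, 0, 0], [-68, -89, 0, 0], [-68, -89, -20, 0], [-68, -89, -28, 0]],
  ],
)

```text
t: 39.02
ee_pos: [0.4836, 0.0482, 0.0628]
tool_rot: [0.708, 0.706, -0.0, -0.001]
force: [-1.0, -0.4, -0.8]
gripper_width: 0.0174
grip_force: 68.9
```

play_rows(
  moves=[
    [[0, 0, -1.5, 0], [0, 0, -3, 0], [0, 0, -3.5, 0], [0, 0, -3.5, 0]],
  ],
)

```text
t: 39.52
ee_pos: [0.485, 0.0482, 0.062]
tool_rot: [0.707, 0.707, -0.0, 0.001]
force: [-4.9, -1.4, 16.6]
gripper_width: 0.017
grip_force: 71.0
```

play_rows(
  moves=[
    [[10, 0, 1.5, 0], [22, 0, 1.5, 0], [34, 0, 1.5, 0], [46, 0, 1.5, 0], [57, 0, 1.5, 0]],
  ],
)

```text
t: 40.15
ee_pos: [0.5394, 0.0492, 0.062]
tool_rot: [0.707, 0.707, -0.002, -0.002]
force: [-8.3, -0.0, 9.2]
gripper_width: 0.0175
grip_force: 70.1
```

play_rows(
  moves=[
    [[10, 0, 0, 0], [12, 0, 0, 0], [12, 0, 15, 0], [12, 0, 30, 0], [12, 0, 30, 0]],
  ],
)

```text
t: 40.78
ee_pos: [0.5551, 0.0484, 0.0937]
tool_rot: [0.708, 0.707, 0.001, 0.002]
force: [-0.2, 0.6, -1.2]
gripper_width: 0.0171
grip_force: 68.7
```

```bash
python3 st.py; python3 ch.py s2 wrist scene
```

```text
40.775 [0.5551 0.0484 0.0937] yaw -0.1 [-0.2  0.6 -1.2] [-0.11  0.38  1.69  0.    1.07 -0.11]
wrist [(0.9, np.float64(581.0), np.float64(138.0), np.float64(9.0)), (0.61, np.float64(542.0), np.float64(-33.0), np.float64(34.0))]
scene [(0.42, np.float64(547.0), np.float64(-34.0), np.float64(32.0))]
```

play_rows(
  moves=[
    [[-19, -28, 0, 0], [-38, -56, 0, 0], [-57, -83, 0, 0], [-57, -83, -20, 0], [-57, -83, -28, 0]],
  ],
)

```text
t: 41.6
ee_pos: [0.4954, -0.0347, 0.0625]
tool_rot: [0.708, 0.706, -0.0, -0.001]
force: [0.5, 0.8, 13.1]
gripper_width: 0.0174
grip_force: 71.3
```

play_rows(
  moves=[
    [[0, 0, -1.5, 0], [0, 0, -2.5, 0], [0, 0, -2.5, 0]],
  ],
)

```text
t: 41.98
ee_pos: [0.4963, -0.0347, 0.0622]
tool_rot: [0.707, 0.707, -0.001, 0.0]
force: [-3.5, -1.7, 9.8]
gripper_width: 0.0168
grip_force: 70.2
```

play_rows(
  moves=[
    [[10, 0, 0.5, 0], [22, 0, 0.5, 0], [34, 0, 0.5, 0], [46, 0, 0.5, 0], [56, 0, 0.5, 0]],
  ],
)

```text
t: 42.6
ee_pos: [0.5506, -0.0338, 0.062]
tool_rot: [0.707, 0.707, -0.002, -0.002]
force: [-6.9, -0.3, 9.9]
gripper_width: 0.0173
grip_force: 70.2
```

play_rows(
  moves=[
    [[1, 0, 0, 0], [1, 0, 0, 0], [1, 0, 20, 0], [-30, 0, 60, 0], [-60, 30, 100, 0]],
  ],
)

```text
t: 43.22
ee_pos: [0.492, -0.0051, 0.1621]
tool_rot: [0.708, 0.706, -0.0, -0.0]
force: [-0.2, 0.8, -0.2]
gripper_width: 0.0172
grip_force: 68.9
```

play_rows(
  moves=[
    [[0, 60, 0, 0], [0, 120, 0, 0], [0, 180, 0, 0], [0, 240, 0, 0], [-10, 290, 0, 0]],
  ],
)

```text
t: 43.85
ee_pos: [0.4823, 0.2883, 0.1615]
tool_rot: [0.707, 0.707, 0.0, -0.0]
force: [1.1, 0.2, -2.2]
gripper_width: 0.0172
grip_force: 68.9
```

```bash
python3 st.py; python3 ch.py s3 wrist scene top
python3 - <<'E'
import cv2
i=cv2.imread('pics/s3scene.png')[190:300,190:330]
cv2.imwrite('pics/s3crop.png',cv2.resize(i,None,fx=5,fy=5,interpolation=cv2.INTER_CUBIC))
E
```

```text
43.85 [0.4823 0.2883 0.1615] yaw 0.0 [ 1.1  0.2 -2.2] [0.34 0.32 1.59 0.   1.23 0.34]
wrist []
scene [(0.7, np.float64(485.0), np.float64(53.0), np.float64(-1.0)), (0.5, np.float64(427.0), np.float64(55.0), np.float64(72.0)), (0.29, np.float64(480.0), np.float64(289.0), np.float64(131.0))]
top [(0.42, np.float64(578.0), np.float64(-27.0), np.float64(12.0))]
```

View pics/s3crop.png

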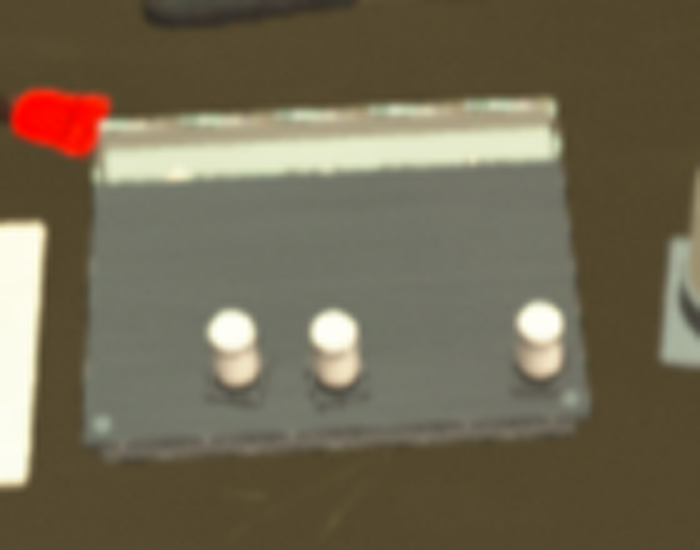

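The plate is clear of chips. Three glued studs remain, and chips show in the gutter next to the plate edge. I'll put the scraper back on the board.

play_rows(
  moves=[
    [[0, 29, -40, 0], [0, 29, -90, 0], [0, 29, -115, 0], [0, 29, -121, 0], [0, 29, -121, 0]],
  ],
)

```text
t: 44.78
ee_pos: [0.4833, 0.3135, 0.0413]
tool_rot: [0.708, 0.706, 0.0, 0.0]
force: [0.7, 0.5, -1.2]
gripper_width: 0.0176
grip_force: 68.9
```

play_rows(
  moves=[
    [[0, 0, -1, 0], [0, 0, -2, 0], [0, 0, -2, 0]],
  ],
)

```text
t: 45.15
ee_pos: [0.4834, 0.3146, 0.0397]
tool_rot: [0.708, 0.707, 0.001, 0.001]
force: [1.7, -1.4, 2.5]
gripper_width: 0.0168
grip_force: 69.5
```

play_rows(
  moves=[
    [[0, 0, 0, 0], [0, 0, 0, 0], [0, 0, 0, 0], [0, 0, 25, 0], [0, 0, 80, 0]],
  ],
  gripper=45,
)

```text
t: 45.78
ee_pos: [0.4803, 0.3136, 0.1168]
tool_rot: [0.708, 0.707, -0.003, -0.001]
force: [0.2, -0.2, 0.2]
gripper_width: 0.0446
grip_force: 0.0
```

play_rows(
  moves=[
    [[0, 0, 60, 0], [0, -40, 110, 0], [0, -100, 120, 0], [-2, -160, 120, 0], [-4, -220, 120, 0]],
  ],
  gripper=0,
)

```text
t: 46.4
ee_pos: [0.4781, 0.0929, 0.239]
tool_rot: [0.707, 0.707, 0.0, 0.0]
force: [1.5, -0.2, 0.2]
gripper_width: 0.0001
grip_force: 0.0
```

play_rows(
  moves=[
    [[-2, -60, 0, 0], [-4, -120, 0, 0], [-5, -150, 0, 0], [-5, -150, 0, 0]],
  ],
)

```text
t: 46.9
ee_pos: [0.4732, -0.0575, 0.2385]
tool_rot: [0.709, 0.705, -0.0, -0.0]
force: [-0.3, 0.6, -0.1]
gripper_width: 0.0001
grip_force: 0.0
```

```bash
python3 st.py
python3 - <<'E'
from h import *
for c in ('wrist','scene','top'):
    im,d,M=shot(c,'n'+c+'.png'); print(c,'nozzle',find(c,M,'nozzle_top'),'chips',find(c,M,'chip_1'),'scr',find(c,M,'scraper'))
    P=cloud(c,d,M); X,Y,Z=P[...,0],P[...,1],P[...,2]
    m=(d>0)&(X>.4)&(X<.55)&(Y>-.22)&(Y<-.09)&(Z>.157)&(Z<.175); q=P[m]*1000
    if len(q): print(len(q),np.median(q,0).round(1),q.min(0).round(),q.max(0).round())
    if c=='top':
        g=(im.astype(int).min(-1)>150)&(d>0)&(X>.5)&(X<.615)&(Y>-.065)&(Y<.175)
        hs=cv2.cvtColor(im,cv2.COLOR_RGB2HSV)
        g=(X>.49)&(X<.56)&(Y>-.065)&(Y<.175)&(Z>.034)&(im.min(-1)>110)&(d>0); print('bright on plate',g.sum())
        cv2.imwrite('pics/tc.png',cv2.resize(im[190:275,130:345,::-1],None,fx=3.7,fy=3.7,interpolation=cv2.INTER_CUBIC))
E
```

```text
46.9 [ 0.4732 -0.0575  0.2385] yaw -0.3 [-0.3  0.6 -0.1] [-0.36  0.11  1.67 -0.    1.36 -0.35]
wrist nozzle [] chips [(0.52, np.float64(585.0), np.float64(61.0), np.float64(13.0)), (0.51, np.float64(574.0), np.float64(-24.0), np.float64(10.0)), (0.32, np.float64(481.0), np.float64(59.0), np.float64(1.0))] scr []
6 [ 474.5 -165.8  165.4] [ 473. -166.  165.] [ 476. -165.  167.]
scene nozzle [(0.62, np.float64(471.0), np.float64(-154.0), np.float64(168.0))] chips [] scr [(0.62, np.float64(635.0), np.float64(-231.0), np.float64(6.0))]
84 [ 472.8 -155.   163.9] [ 460. -169.  157.] [ 486. -142.  168.]
top nozzle [(0.37, np.float64(474.0), np.float64(-156.0), np.float64(163.0))] chips [] scr [(0.61, np.float64(488.0), np.float64(315.0), np.float64(8.0))]
65 [ 474.1 -156.9  164.4] [ 463. -169.  158.] [ 486. -145.  173.]
bright on plate 325
```

View pics/tc.png

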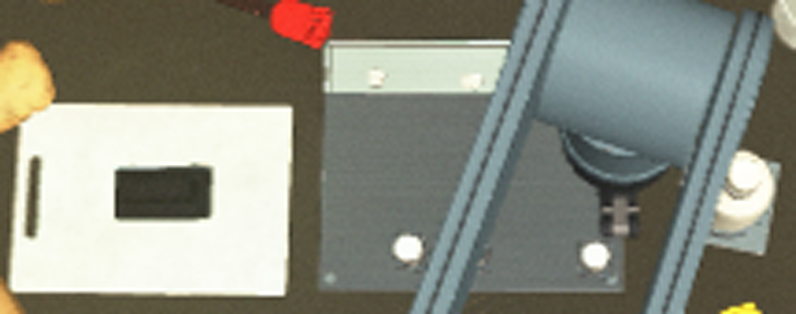

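Two chips are visible in the gutter, at (376,78) and (472,80), and the detector put the third there too. The scraper stands on the board. Next is the nozzle at (473.5,-155.5).

play_rows(
  moves=[
    [[0, -50, 0, 0], [0, -98, 0, 0], [0, -98, -30, 0], [0, -98, -58, 0], [0, -98, -58, 0]],
  ],
)

```text
t: 48.12
ee_pos: [0.4719, -0.1529, 0.1788]
tool_rot: [0.708, 0.706, -0.001, -0.002]
force: [-0.0, 0.5, 0.0]
gripper_width: -0.0003
grip_force: 0.0
```

play_rows(
  moves=[
    [[0, 0, -3, 0], [0, 0, -6, 0], [0, 0, -8, 0], [0, 0, -8, 0]],
  ],
)

```text
t: 48.62
ee_pos: [0.4735, -0.1535, 0.1729]
tool_rot: [0.708, 0.707, 0.0, 0.0]
force: [0.6, -0.2, 0.6]
gripper_width: 0.0002
grip_force: 0.0
```

play_rows(
  moves=[
    [[0, -1, -2, 0], [0, -1, -4, 0], [0, -1, -6, 0], [0, -1, -7, 0], [0, -1, -7, 0]],
  ],
)

```text
t: 49.25
ee_pos: [0.4733, -0.1545, 0.1656]
tool_rot: [0.708, 0.707, -0.0, -0.0]
force: [-0.7, -0.4, 0.1]
gripper_width: -0.0002
grip_force: 0.0
```

play_rows(
  moves=[
    [[0, 0, -1, 0], [0, 0, -2, 0], [0, 0, -3, 0], [0, 0, -3, 0]],
  ],
)

```text
t: 49.75
ee_pos: [0.4733, -0.1545, 0.1625]
tool_rot: [0.708, 0.707, -0.0, -0.0]
force: [0.7, -1.0, -0.2]
gripper_width: -0.0
grip_force: 0.0
```

```bash
python3 st.py
python3 - <<'E'
from h import *
im,d,M=shot('scene','nz.png'); im2,d2,M2=shot('wrist')
P=cloud('scene',d,M); X,Y,Z=P[...,0],P[...,1],P[...,2]
a=cv2.resize(im[150:280,270:420,::-1],None,fx=4,fy=4,interpolation=cv2.INTER_CUBIC)[:, :400]
a=cv2.resize(im[150:290,280:400,::-1],(400,467),interpolation=cv2.INTER_CUBIC); b=cv2.resize(im2[200:420,180:370,::-1],(400,467))
cv2.imwrite('pics/nzc.png',np.hstack([a,b]))
E
```

```text
49.75 [ 0.4733 -0.1545  0.1625] yaw -0.1 [ 0.7 -1.  -0.2] [-0.54  0.21  1.74 -0.    1.19 -0.54]
```

View pics/nzc.png

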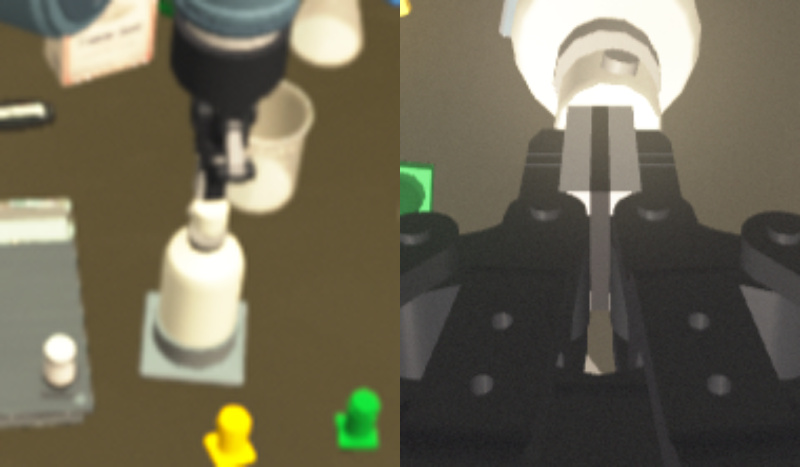

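The left half shows the closed fingertips just above the cap at (210,200), aligned but with no contact force yet. Lowering in small steps.

play_rows(
  moves=[
    [[0, 0, -1, 0], [0, 0, -2, 0], [0, 0, -2, 0]],
  ],
)

```text
t: 50.22
ee_pos: [0.4733, -0.1545, 0.1605]
tool_rot: [0.708, 0.707, -0.0, -0.0]
force: [0.8, -0.5, -0.7]
gripper_width: 0.0
grip_force: 0.0
```

play_rows(
  moves=[
    [[0, 0, -1, 0], [0, 0, -2, 0], [0, 0, -2, 0]],
  ],
)

```text
t: 50.6
ee_pos: [0.4734, -0.1545, 0.1585]
tool_rot: [0.708, 0.707, -0.0, -0.0]
force: [-0.0, 0.6, -0.4]
gripper_width: -0.0
grip_force: 0.0
```

Run:
```python
from h import *
im,d,M=shot('wrist'); P=cloud('wrist',d,M)
# right half crop mapping: px=180+x*190/400, py=200+y*220/467
for v in range(222,300,6):
    print(v,[(tuple((P[v,u]*1000).round().astype(int)),tuple(im[v,u])) for u in (262,275,285)])
im,d,M=shot('scene'); P=cloud('scene',d,M)
X,Y,Z=P[...,0],P[...,1],P[...,2]
m=(d>0)&(X>.43)&(X<.51)&(Y>-.19)&(Y<-.12)&(Z>.12)&(Z<.2)
for lo in range(120,200,5):
    k=m&(Z*1000>=lo)&(Z*1000<lo+5)
    if k.sum(): print(lo,k.sum(),np.median(P[k],0).round(3),np.median(im[k],0))
```

```text
222 [((np.int64(467), np.int64(-145), np.int64(136)), (np.uint8(226), np.uint8(216), np.uint8(196))), ((np.int64(474), np.int64(-145), np.int64(136)), (np.uint8(234), np.uint8(226), np.uint8(206))), ((np.int64(479), np.int64(-145), np.int64(135)), (np.uint8(233), np.uint8(223), np.uint8(203)))]
228 [((np.int64(467), np.int64(-148), np.int64(136)), (np.uint8(235), np.uint8(225), np.uint8(207))), ((np.int64(474), np.int64(-143), np.int64(150)), (np.uint8(203), np.uint8(191), np.uint8(165))), ((np.int64(479), np.int64(-140), np.int64(156)), (np.uint8(153), np.uint8(143), np.uint8(125)))]
234 [((np.int64(467), np.int64(-146), np.int64(150)), (np.uint8(195), np.uint8(184), np.uint8(157))), ((np.int64(474), np.int64(-143), np.int64(157)), (np.uint8(204), np.uint8(192), np.uint8(164))), ((np.int64(479), np.int64(-142), np.int64(161)), (np.uint8(233), np.uint8(224), np.uint8(205)))]
240 [((np.int64(468), np.int64(-146), np.int64(158)), (np.uint8(192), np.uint8(182), np.uint8(155))), ((np.int64(474), np.int64(-143), np.int64(164)), (np.uint8(215), np.uint8(203), np.uint8(175))), ((np.int64(47
[... 2783 characters left out ...]
3 -0.153  0.127] [245. 239. 206.]
130 27 [ 0.466 -0.155  0.133] [206. 194. 158.]
135 26 [ 0.466 -0.15   0.136] [206.5 192.5 163. ]
140 2 [ 0.465 -0.157  0.142] [226. 215. 179.]
145 15 [ 0.464 -0.154  0.147] [228. 216. 177.]
150 12 [ 0.464 -0.157  0.153] [242.  234.5 196.5]
155 14 [ 0.466 -0.149  0.157] [227.  214.5 171.5]
160 30 [ 0.467 -0.155  0.163] [250.5 245.5 217.5]
165 11 [ 0.466 -0.154  0.166] [253. 251. 231.]
170 3 [ 0.465 -0.155  0.173] [253. 251. 230.]
175 7 [ 0.465 -0.147  0.176] [237. 229. 193.]
180 15 [ 0.465 -0.148  0.182] [188. 175. 140.]
185 13 [ 0.46  -0.156  0.187] [132. 122.  99.]
190 14 [ 0.46  -0.15   0.193] [88.5 82.5 72. ]
195 12 [ 0.46  -0.15   0.197] [56.  52.5 49. ]
```

Depth shows the visible finger faces ending near z ≈ 177 with the cap top still at 165, so there is still a gap of about 12 mm. I'll continue down, watching the force.

play_rows(
  moves=[
    [[0, 0, -2, 0], [0, 0, -4, 0], [0, 0, -6, 0], [0, 0, -6, 0]],
  ],
)

```text
t: 51.2
ee_pos: [0.4733, -0.1545, 0.1524]
tool_rot: [0.708, 0.707, -0.0, -0.0]
force: [1.0, -0.2, -0.0]
gripper_width: -0.0
grip_force: 0.0
```

play_rows(
  moves=[
    [[0, 0, -1.5, 0], [0, 0, -3, 0], [0, 0, -4, 0], [0, 0, -4, 0]],
  ],
)

```text
t: 51.7
ee_pos: [0.4735, -0.1546, 0.1489]
tool_rot: [0.708, 0.707, 0.0, 0.0]
force: [-0.7, -0.6, 2.9]
gripper_width: -0.0001
grip_force: 1.6
```

Contact. Pressing to the stop.

play_rows(
  moves=[
    [[0, 0, -2, 0], [0, 0, -4, 0], [0, 0, -6, 0], [0, 0, -6, 0]],
  ],
)

```text
t: 52.2
ee_pos: [0.4736, -0.1547, 0.1435]
tool_rot: [0.708, 0.707, 0.0, 0.0]
force: [-2.4, 1.2, 10.7]
gripper_width: 0.0
grip_force: 5.1
```

play_rows(
  moves=[
    [[0, 0, -1.5, 0], [0, 0, -3, 0], [0, 0, -3, 0]],
  ],
)

```text
t: 52.58
ee_pos: [0.4737, -0.1548, 0.1431]
tool_rot: [0.707, 0.707, 0.0, 0.001]
force: [-8.4, 5.1, 30.0]
gripper_width: 0.0001
grip_force: 14.8
```

The cap is at its stop: force rises with no further travel. Releasing.

play_rows(
  moves=[
    [[0, 0, 5, 0], [0, 0, 12, 0], [0, 0, 40, 0], [0, 20, 90, 0], [-10, 70, 100, 0]],
  ],
)

```text
t: 53.2
ee_pos: [0.4656, -0.086, 0.2423]
tool_rot: [0.709, 0.706, 0.001, 0.003]
force: [0.7, 1.1, 0.2]
gripper_width: -0.0002
grip_force: 0.0
```

play_rows(
  moves=[
    [[-20, 30, 0, 0], [-70, 40, 0, 0], [-100, 45, 0, 0], [-100, 45, 0, 0]],
  ],
)

```text
t: 53.7
ee_pos: [0.3618, -0.0388, 0.2394]
tool_rot: [0.708, 0.707, -0.0, -0.0]
force: [0.3, -0.8, 0.4]
gripper_width: 0.0
grip_force: 0.0
```

```bash
python3 st.py
python3 - <<'E'
from h import *
for c in ('scene','top'):
    im,d,M=shot(c,'f'+c+'.png'); P=cloud(c,d,M); X,Y,Z=P[...,0],P[...,1],P[...,2]
    m=(d>0)&(X>.46)&(X<.488)&(Y>-.168)&(Y<-.144)&(Z>.14)&(Z<.18); print(c,'noz',np.median(Z[m]))
    for t in ('beaker','vial','peeler','scraper','chip_1','top_a'): print(t,find(c,M,t,n=8))
a=cv2.imread('pics/ftop.png')[150:290,130:450]; cv2.imwrite('pics/fin.png',cv2.resize(a,None,fx=2.5,fy=2.5,interpolation=cv2.INTER_CUBIC))
E
```

```text
53.7 [ 0.3618 -0.0388  0.2394] yaw -0.1 [ 0.3 -0.8  0.4] [-0.42 -0.11  1.88 -0.    1.37 -0.42]
scene noz 0.16247018555301818
beaker [(0.67, np.float64(636.0), np.float64(-231.0), np.float64(2.0))]
vial [(0.63, np.float64(589.0), np.float64(-358.0), np.float64(-2.0))]
peeler []
scraper []
chip_1 []
top_a [(0.59, np.float64(428.0), np.float64(57.0), np.float64(76.0)), (0.56, np.float64(371.0), np.float64(-165.0), np.float64(43.0)), (0.55, np.float64(425.0), np.float64(-37.0), np.float64(74.0)), (0.51, np.float64(385.0), np.float64(-264.0), np.float64(40.0)), (0.49, np.float64(417.0), np.float64(-384.0), np.float64(44.0)), (0.49, np.float64(414.0), np.float64(-417.0), np.float64(48.0))]
top noz 0.16391941726051507
beaker [(0.79, np.float64(633.0), np.float64(-235.0), np.float64(-2.0))]
vial [(0.44, np.float64(580.0), np.float64(-359.0), np.float64(0.0))]
peeler [(0.77, np.float64(718.0), np.float64(39.0), np.float64(-2.0))]
scraper [(0.93, np.float64(514.0), np.float64(352.0), np.float64(6.0))]
chip_1 [(0.65, np.float64(435.0), np.float64(100.0), np.float64(77.0)), (0.52, np.float64(576.0), np.float64(-25.0), np.float64(10.0))]
top_a [(0.75, np.float64(719.0), np.float64(40.0), np.float64(-2.0)), (0.68, np.float64(414.0), np.float64(-385.0), np.float64(48.0)), (0.51, np.float64(416.0), np.float64(-418.0), np.float64(50.0)), (0.49, np.float64(382.0), np.float64(-265.0), np.float64(41.0)), (0.45, np.float64(422.0), np.float64(55.0), np.float64(80.0)), (0.45, np.float64(377.0), np.float64(-166.0), np.float64(46.0))]
```

View pics/fin.png

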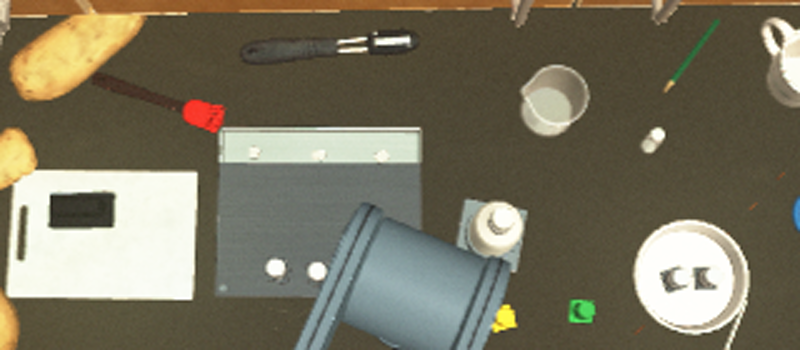

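The knock moved the scraper to (514,352), but it still stands flat and well inside the board. Three chips lie in the gutter, two studs are in the dish, and the cap is up at 165 mm. The beaker, vial and peeler are where they were.

```bash
python3 -c "
from cell import robot
print(robot.job_done())"
```

```text
the job is handed in; nothing more can be done
None
```

I handed the job in at about 54 s: the first and fourth studs came away and are in the dish, the other three held about 15 N for over a second, all three glue chips are in the gutter, the nozzle was pressed to its stop and sprang back, and the scraper stands on the board.

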